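# Offer up a bearing cap over its pedestal

### The arm

A 7-joint arm with a two-finger parallel gripper is mounted at the origin on the work surface. World frame = base frame: x ahead of the robot, y to its left, z up, the work surface at z = 0. Lengths are in mm, angles in degrees, forces in N, time in s.
With the tool pointing down it reaches from about 350 to 900 mm from the base axis. Payload 8.1 kg.
Tool frame: the origin (TCP) lies between the finger pads; the fingertips stand 17 mm ahead of it and the grasp point (between the pads) lies 2 mm behind it (r.tips_ahead is the distance from the TCP to the fingertips, in mm); z points along the fingers, y is the line along which they close (so a half turn about z gives the same grasp; the last joint's range is limited). The gripper opens to 92 mm and grips with 3 to 60 N. Pads are 19 mm wide; open, the fingers measure 130 mm over their backs; the gripper's body (75 mm by 190 mm) begins 47 mm behind the grasp point.
Start: joints at [62.303, 24.895, 1.432, 90.138, -0.665, 64.973, -4.303], TCP at [232.267, -580.252, 243.742] pointing down, gripper open.
Joint ranges: [-149.89, 149.89], [-25.12, 119.58], [-72.63, 75.52], [4.76, 147.25], [-75.54, 255.54], [6.69, 114.76], [-157.13, 157.13]. Speed limits (degrees/s): [127.2, 127.2, 172.46, 172.46, 180, 180, 180].

### API

Orientations are given as [roll, pitch, yaw] about the fixed x, y, z axes, in that order (R = Rz(yaw) Ry(pitch) Rx(roll)).
In Python, from station import r gives the robot as it stands. Calls block until the motion is done:
- r.goto(position, orientation): joint-space move of the TCP to a pose.
- r.line_to(position, frame=None, feed=150, contact_N=None): straight line of the TCP; frame=None keeps the orientation; feed is the mean speed in mm/s. With contact_N (N) it stops when the force on the tool has changed by that much, and returns True; else False.
- r.movej(angles): joint-space move.
- r.set_gripper(opening, force=None): opening from 0.0 (shut) to 1.0 (fully open); force is the grip in N (None keeps the last); returns when the fingers have stopped.
- r.sleep(seconds).
- r.ik(position, orientation): joint angles nearest the present ones, or None.
- r.get_obs(): the state.
- r.camera(name): name is "scene" or "side" or "wrist"; returns the picture (420x560x3 uint8, red, green, blue); there is no depth.
- r.calibration(name): a dict with "mtx" (3x3 intrinsics, pixels), "dist" ([k1, k2, p1, p2, k3] as OpenCV has them; the pictures are not rectified), "position" and "attitude" of the camera in the world. Camera axes: x right, y down, z forward; pixel columns grow to the right and rows downward; lengths in mm; the calibration is good to about 2 mm. A picture is of the moment at which its call begins: read the wrist's pose just before it. calibration takes no time and is no camera call; for the wrist camera it gives the pose at the moment of the call.
A pose or a line that the arm cannot do raises r.IKError and nothing moves.
- r.sign_off(): hands the job in; it is judged then, once.
The state is a dict: "time": time; "joint_pos": joint angles; "qd": joint speeds; "joint_efforts": joint torques, N m; "position": TCP position; "eef_rot": TCP orientation; "wrist_force": force on the tool from outside, world axes, zero at the start; "ft_torque": the same for the moment, N m; "opening": opening from 0.0 (shut) to 1.0 (fully open); "grasp_force": force on a finger pad.
Only numpy, scipy, OpenCV 4.12 (cv2) and the standard library are available. Lean on these libraries where they do the work, as an engineer would, in place of code of your own. Each camera call takes 0.05 s, during which the arm holds its last target. There are 200 camera calls.

### The job

Push the bearing pedestal along its slide until the spring plungers click into its foot at the end stop. Then pick up the large bearing cap, carry it over the tool-holder rack and hold it level, ears down as it lay, lined up with the two studs and hovering about 10 mm above the stud tips, so that shims can be laid on the pedestal. Finish still holding it there: the cap must never touch the pedestal, the rack must not be touched, and the other parts on the bench stay where they are.

Things in the scene. Friction and masses are not known exactly. Their poses are not given: they have to be found in the camera images.
- slide: Flat dark steel bed fixed to the bench right of the rack, 130 (x) x 260 (y) x 12 mm, with a bright T-slot rail along its y, 90 mm wide, top 30 mm above the bench. y runs from its open end to the end stop (block at the +y end, 30 mm above the bench). Two opposed spring plungers sit at the rail's sides 70 mm from the +y end. Origin: centre of its underside. Position and yaw vary.
- station (a point): Point between the plungers, 60 mm along the slide's +y from its middle, 12 mm above the bench; axes as the slide's. The pedestal's origin lies here when fully home. The slide is greased: a push of 1 to 5 N moves the pedestal, up to 13 N where its foot first spreads the plungers, 50 mm short of home. At home they drop into notches in its foot and centre it; the rigid end stop is 2 mm farther on.
- pedestal: Loose lower half of a shaft bearing, aluminium, 0.75 kg, captive in the T-slot: slides only along the slide's y, axes parallel to it. Origin: centre of its foot's underside (12 mm above bench). Foot 60 x 90 (y) x 12 mm; block 104 (x) x 34 (y) mm, flat faces at y = -17 and +17 mm, 21 to 60 mm above origin, top cut by a saddle of 18 mm radius along y. Starts 80 to 140 mm short of home.
- stud_mid (a point): Point midway between the tips of the two steel studs that stand on the pedestal's top, level with the tips: 82 mm above the pedestal's origin, 94 mm above the bench. Studs 8 mm in diameter, 22 mm tall, 74 mm apart along x; axes as the pedestal's.
- cap: Loose large bearing cap, aluminium, 0.32 kg: half ring (radii 18 and 30 mm) with two flat ears 14 mm thick; 104 mm long (x), 34 wide (y), 30 high, brass fitting on top to 37 mm. An upright 15 mm hole in each ear, 74 mm apart. Lies on its ears, arch up, left of the rack. Grip across the arch's flat sides, 34 mm apart in y. Same after a half turn. Origin: centre of its underside.
- rack: Wooden block 300 (x) x 50 (y) x 45 mm fixed to the bench between the slide and the loose parts, with five upright steel tool holders, up to 125 mm high. Origin: centre of its underside.
- strap: Bystander: small pipe strap of the cap's shape, 66 x 20 x 17 mm, no holes; leave alone. Origin: centre of its underside.
- flange: Bystander: steel hub flange, 60 mm diameter, 30 mm high; leave alone. Origin: centre of its underside.
- pot: Bystander: small spun aluminium cup, 60 mm diameter, 62 mm high; leave alone. Origin: centre of its underside.
Things that resemble listed ones, but are neither listed nor needed, are in the scene too. What is shaped like the cap but blue, purple or turquoise is not meant.

How it is judged:
By the outcome, as a careful person would: the job done as asked, in the order asked, and still so for the second after the job is handed in, while the arm keeps its last pose, push and grip.
It also fails if it takes over 64 s, if anything falls off the work surface, if the arm or the gripper's body presses on something with over 40 N, if the wrist force passes 120 N, or if a joint passes its speed limit or range.

## Working session

There is one attempt and no reset: what is moved stays moved. The work goes in short steps, each a Python script; the robot and the scene stay as the last script left them, time stands still between calls to the robot, and variables do not carry over. Pictures are saved under pics/ and viewed, at most 10 in all, crops included, and the job is handed in when it is done.

```bash
mkdir -p pics; ls; python3 - <<'E'
from station import r
import cv2,numpy as np
for n in ("scene","side"):
    im=r.camera(n); cv2.imwrite(f"pics/{n}0.png",im[:,:,::-1]); c=r.calibration(n); print(n,c)
o=r.get_obs();print(o['time'],o['position'],o['eef_rot'],o['wrist_force'],r.tips_ahead)
E
```

```text
pics
scene {'mtx': array([[382.57192807,   0.        , 282.51831467],
       [  0.        , 382.57192807, 209.12799687],
       [  0.        ,   0.        ,   1.        ]]), 'dist': array([0.02821714, 0.        , 0.        , 0.        , 0.        ]), 'position': array([1278.80239959,   58.66312559,  599.47970567]), 'attitude': array([-123.27797366,    0.47910491,   90.02827797])}
side {'mtx': array([[389.19685405,   0.        , 276.05307827],
       [  0.        , 389.19685405, 207.74071401],
       [  0.        ,   0.        ,   1.        ]]), 'dist': array([-0.0921607,  0.       ,  0.       ,  0.       ,  0.       ]), 'position': array([180.26776337, 734.30377516, 804.788347  ]), 'attitude': array([-1.33813949e+02,  1.43303217e-01, -1.56902570e+02])}
0.1 [ 232.1031474  -579.86477245  243.0591573 ] [-1.79923685e+02  6.39758125e-03  2.18142579e+01] [ 0.01809008 -0.01918485 -0.32438969] 17.0
```

View pics/scene0.png

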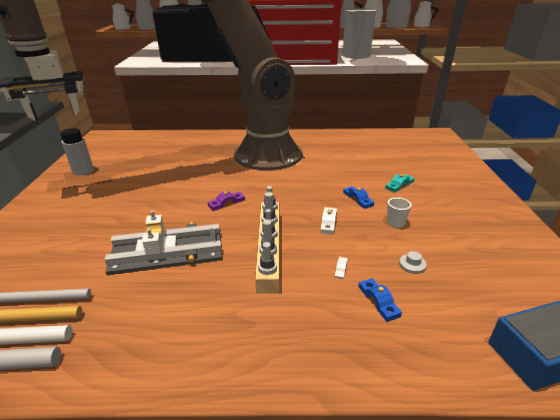

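View pics/side0.png

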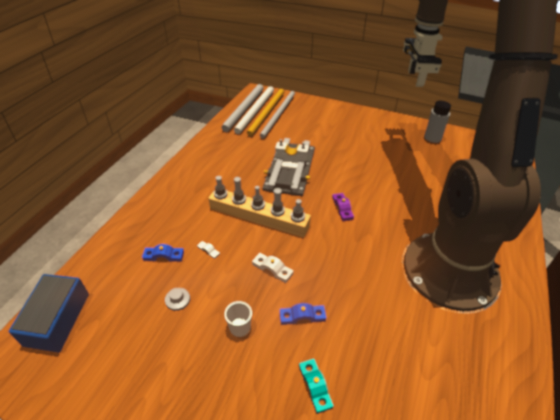

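The scene view shows the slide at about (165,248), with the pedestal at (153,235) and plungers at (192,228) and (192,258). That puts the end stop at the right, towards the rack at (268,245). There are three cap-shaped candidates that aren't coloured out:
- White, larger, at scene (329,219) / side (272,265). It has holes and a brass fitting, so it fits the cap.
- White, small, at scene (341,267) / side (208,249). This is the strap.
- Blue (358,195) and (380,298), purple (226,200) and turquoise (400,182). These are excluded by colour.

I'll check this in an enlarged crop.

```bash
cat > h.py <<'E'
import cv2,numpy as np
from scipy.spatial.transform import Rotation as R
def ray(c,px):
    u=cv2.undistortPoints(np.float64(px).reshape(-1,1,2),c['mtx'],c['dist']).reshape(-1,2)
    d=np.c_[u,np.ones(len(u))]@R.from_euler('xyz',c['attitude'],degrees=True).as_matrix().T
    return np.array(c['position']),d
def onz(c,px,z):
    p,d=ray(c,px); return p+d*((z-p[2])/d[:,2])[:,None]
def proj(c,P):
    Rm=R.from_euler('xyz',c['attitude'],degrees=True).as_matrix()
    return cv2.projectPoints((np.atleast_2d(P)-c['position'])@Rm,np.zeros(3),np.zeros(3),c['mtx'],c['dist'])[0].reshape(-1,2)
E
python3 - <<'E'
import cv2,numpy as np
from h import *
from station import r
s=cv2.imread('pics/scene0.png');d=cv2.imread('pics/side0.png')
def cr(im,x,y,w,h,k): return cv2.resize(im[y:y+h,x:x+w],None,fx=k,fy=k,interpolation=cv2.INTER_CUBIC)
a=cr(s,100,200,133,80,6)[:,:798]   # 798x480
cv2.imwrite('pics/slideS.png',a)
b=np.hstack([cr(s,310,200,50,80,7),cr(d,195,235,107,80,4)[:320].copy() if 0 else cv2.resize(d[235:315,195:259+45],(440,560),interpolation=cv2.INTER_CUBIC)])
cv2.imwrite('pics/capS.png',b)
cS,cD=r.calibration('scene'),r.calibration('side')
print(onz(cS,[[329,219],[341,267],[192,228],[192,258]],12).round(0)); print(onz(cD,[[272,265],[208,249]],12).round(0))
E
```

```text
[[ 434.  178.   12.]
 [ 624.  186.   12.]
 [ 470. -183.   12.]
 [ 590. -159.   12.]]
[[433. 173.  12.]
 [611. 191.  12.]]
```

View pics/slideS.png

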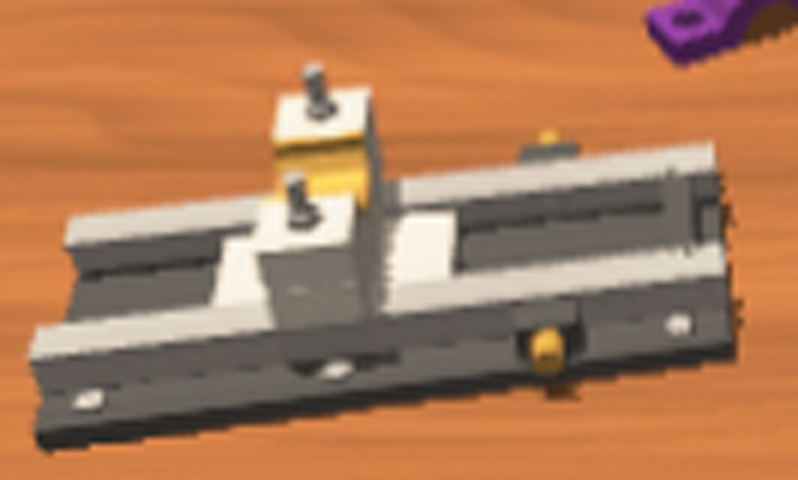

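View pics/capS.png

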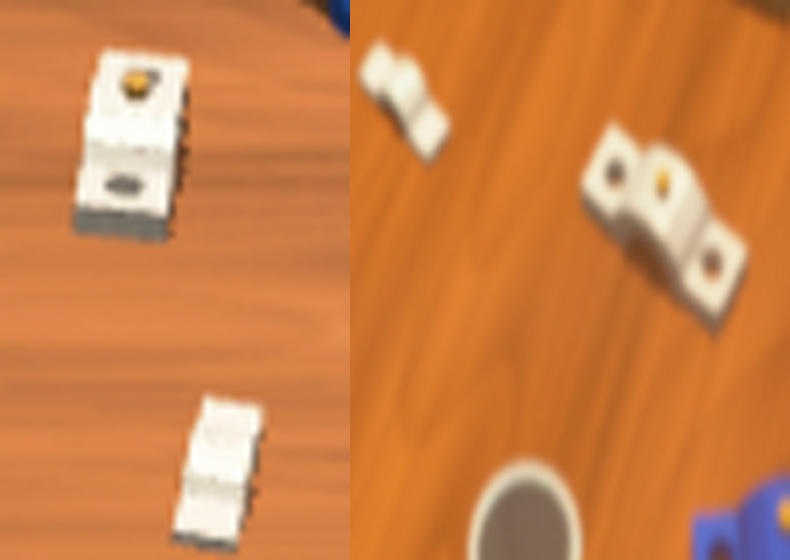

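The crops confirm it. The larger part has two ear holes and a brass fitting (brass at scene (329.4,211.4), holes at side (261.1,259.6) and (284.7,272.4)), so it is the cap. The small plain one is the strap. Stud tips are at scene (152.5,211.3) and (149.2,229.3), and the rail corners are readable.

```bash
python3 - <<'E'
from h import *
from station import r
cS,cD=r.calibration('scene'),r.calibration('side')
rail=onz(cS,np.array([[67,218],[714,143],[725,272],[31,358]])/6+[100,200],30);print('rail',rail.round(1))
print('len/width',np.linalg.norm(np.roll(rail,-1,0)-rail,axis=1).round(1))
t=onz(cS,np.array([[315,68],[295,176]])/6+[100,200],94);print('tips',t.round(1),np.linalg.norm(t[1]-t[0]))
for a,b in((0,1),(3,2)):
    v=rail[b]-rail[a];print('slide yaw',np.degrees(np.arctan2(v[1],v[0]))-90)
v=t[1]-t[0];print('stud yaw',np.degrees(np.arctan2(v[1],v[0])))
print('cap holes side',onz(cD,[[261.1,259.6],[284.7,272.4]],14).round(1),'brass',onz(cD,[[272.5,261]],37).round(1))
print('scene brass',onz(cS,[[329.4,211.4]],37).round(1),'hole',onz(cS,[[327.9,226.4]],14).round(1))
o=r.get_obs()
c=r.calibration('wrist');Rt=R.from_euler('xyz',o['eef_rot'],degrees=True)
print('wristcam in tool',Rt.inv().apply(c['position']-o['position']),(Rt.inv()*R.from_euler('xyz',c['attitude'],degrees=True)).as_matrix().round(3),c['mtx'][0])
E
```

```text
rail [[ 527.4 -366.3   30. ]
 [ 477.9 -109.6   30. ]
 [ 566.   -92.9   30. ]
 [ 614.3 -347.2   30. ]]
len/width [261.5  89.6 258.8  89. ]
tips [[ 514.4 -256.9   94. ]
 [ 587.2 -243.6   94. ]] 73.96374363424026
slide yaw 10.920264615890332
slide yaw 10.765866551039423
stud yaw 10.354073522148292
cap holes side [[465.1 169.8  14. ]
 [393.6 183.8  14. ]] brass [[428.8 179.2  37. ]]
scene brass [[434.3 177.8  37. ]] hole [[470.1 171.6  14. ]]
wristcam in tool [  80.28197753    0.36952221 -140.52454901] [[ 0.    -0.955 -0.298]
 [ 1.     0.    -0.   ]
 [ 0.    -0.298  0.955]] [308.31993558   0.         284.62541485]
```

Rail size (260 x 89 mm) and stud spacing (74.0 mm) match the description. The pedestal is about 82 mm short of home and the cap is near (431,178). I'll push now.

```bash
cat >> h.py <<'E'
YAW=10.7
C=np.array([546.4,-229.,0])
ex=np.array([np.cos(np.radians(YAW)),np.sin(np.radians(YAW)),0]);ey=np.array([-ex[1],ex[0],0])
ST=C+60*ey
E
python3 - <<'E'
from h import *
from station import r
def P(y,z): return ST+ey*y+np.array([0,0,z])
psi=None
for k in (YAW+90,YAW-90):
    j=r.ik(P(-130,220),[180,0,k]); print(k,None if j is None else np.round(j,0))
    if j is not None and psi is None: psi=k
r.set_gripper(0.435)
r.goto(P(-130,220),[180,0,psi]); r.line_to(P(-130,65),feed=120)
o=r.get_obs();print(o['time'],o['position'],P(-130,65),o['opening'],o['wrist_force'])
c=r.line_to(P(-95,65),feed=30,contact_N=20);o=r.get_obs();print(c,((o['position']-ST)@ey),o['wrist_force']@ey)
E
```

```text
100.7 [ 37.  29. -21.  89.  11.  64.  24.]
-79.3 [  12.   27.   16.   92.   -8.   63. -139.]
4.1 [ 559.9391839  -297.96978986   65.80651891] [ 559.39666308 -297.78289576   65.        ] 0.43556609358638315 [-0.30375526 -0.44027476  0.36025325]
False -94.85901287897389 -0.5709286380394406
```

```bash
python3 - <<'E'
from station import r
import cv2,numpy as np
a=r.camera('scene')[180:290,90:240,::-1];b=r.camera('wrist')[:,:,::-1]
cv2.imwrite('pics/p1.png',np.hstack([cv2.resize(a,(400,293),interpolation=cv2.INTER_CUBIC),cv2.resize(b,(391,293))]))
E
```

```text
(no output)
```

View pics/p1.png

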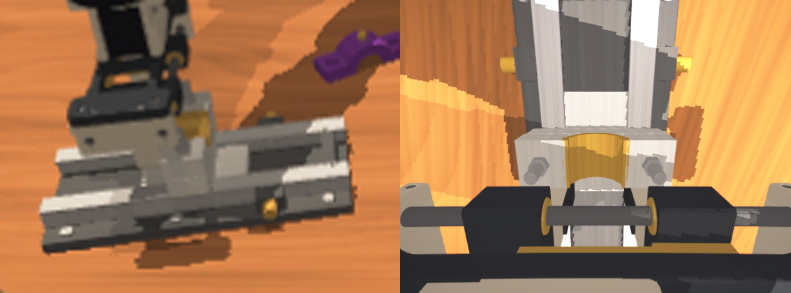

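Both views show the fingers behind the block, symmetric about the saddle and just short of contact. I'll carry on pushing.

```bash
python3 - <<'E'
from h import *
from station import r
def P(y,z): return ST+ey*y+np.array([0,0,z])
for y,f in ((-85,30),(-72,30),(-50,30),(-38,25),(-30,18),(-24,12),(-12,8)):
    c=r.line_to(P(y,65),feed=f,contact_N=22);o=r.get_obs();print(o['time'],y,c,((o['position']-ST)@ey).round(2),(o['wrist_force']@ey).round(2),o['wrist_force'].round(1))
    if c: break
E
```

```text
6.0 -85 False -84.45 -0.21 [-0.4 -0.3 -0.7]
6.5833 -72 False -74.08 -7.51 [ 0.6 -7.5  0.8]
7.4667 -50 False -50.51 -4.66 [-0.2 -4.8 -0.5]
8.1 -38 False -37.98 -3.77 [-0.2 -3.9  1.4]
8.6917 -30 False -29.22 0.34 [0.3 0.4 0.3]
9.3417 -24 False -26.82 -8.75 [ 0.6 -8.8  0.1]
10.3417 -12 True -26.79 -4.54 [ 3.  -4.  -2.1]
```

```bash
python3 - <<'E'
from h import *
from station import r
def P(y,z): return ST+ey*y+np.array([0,0,z])
r.line_to(P(-45,65),feed=60); r.line_to(P(-45,240),feed=200)
r.goto(P(-230,300),[180,0,YAW+90])
a=r.camera('scene')[:,:,::-1]; cv2.imwrite('pics/scene1.png',a)
cv2.imwrite('pics/p2.png',cv2.resize(a[190:290,100:233],None,fx=6,fy=6,interpolation=cv2.INTER_CUBIC)); print(r.get_obs()['time'])
E
```

```text
12.6833
```

View pics/p2.png

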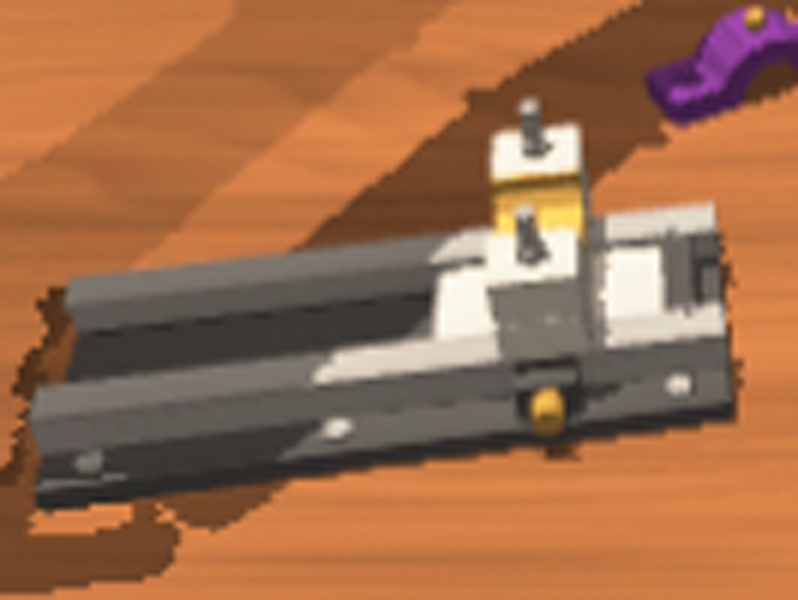

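```bash
python3 - <<'E'
from h import *
from station import r
cS=r.calibration('scene')
t=onz(cS,np.array([[530,102],[524,208]])/6+[100,190],94);m=t.mean(0);print('tips',t.round(1),np.linalg.norm(t[1]-t[0]),'mid-ST along ey,ex',(m-ST)@ey,(m-ST)@ex,'yaw',np.degrees(np.arctan2(*(t[1]-t[0])[1::-1])))
r.set_gripper(1.0)
# wrist look at the pedestal from above
r.goto(ST+[0,0,300],[180,0,YAW]);c=r.calibration('wrist');a=r.camera('wrist')[:,:,::-1];np.save('cw1.npy',c,allow_pickle=True)
print('pred tips px',proj(c,np.array([m+37*ex,m-37*ex])*[1,1,0]+[0,0,94]))
r.goto([432,178,260],[180,0,-11]);c2=r.calibration('wrist');b=r.camera('wrist')[:,:,::-1];np.save('cw2.npy',c2,allow_pickle=True)
cv2.imwrite('pics/w1.png',a);cv2.imwrite('pics/w2.png',b)
cv2.imwrite('pics/p3.png',np.hstack([a,b])[:,:][:, :]);print(r.get_obs()['time'])
cv2.imwrite('pics/p3.png',np.vstack([cv2.resize(a,(560,420))[60:360],cv2.resize(b,(560,420))[60:360]]))
print('pred cap px',proj(c2,[[432,178,37]]))
E
```

```text
tips [[ 496.4 -175.2   94. ]
 [ 570.3 -162.2   94. ]] 75.07095529589289 mid-ST along ey,ex 1.6976832391969863 -1.6363818194745232 yaw 9.964620325887116
pred tips px [[282.34397225 159.51441266]
 [282.42890049 222.25362054]]
16.6833
pred cap px [[283.48445829 188.18816493]]
```

View pics/p3.png

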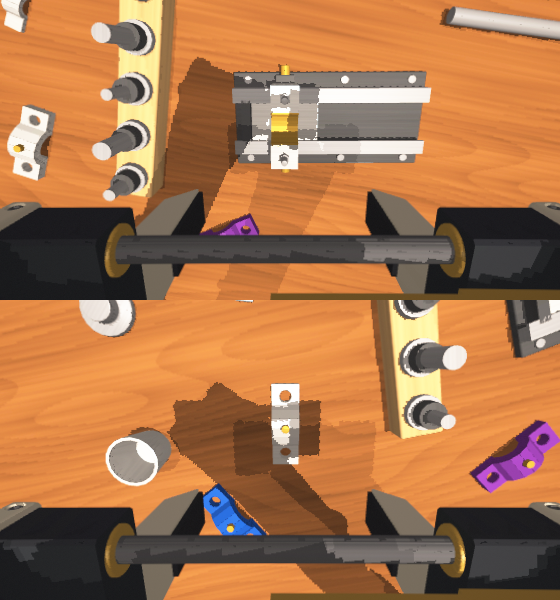

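Top half: stud tips in the wrist view at about (285,159) and (284,218). Bottom half: the cap lies square in the wrist view, with holes at about (285.5,155) and (285.5,211) and brass at (285,188). I'll enlarge both to refine.

```bash
python3 - <<'E'
import cv2,numpy as np
a=cv2.imread('pics/w1.png')[135:235,235:335];b=cv2.imread('pics/w2.png')[135:235,235:335]
cv2.imwrite('pics/p4.png',np.hstack([cv2.resize(x,(400,400)) if 0 else cv2.resize(x[:,15:81],None,fx=6,fy=6,interpolation=cv2.INTER_CUBIC) for x in(a,b)]))
E
```

```text
(no output)
```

View pics/p4.png

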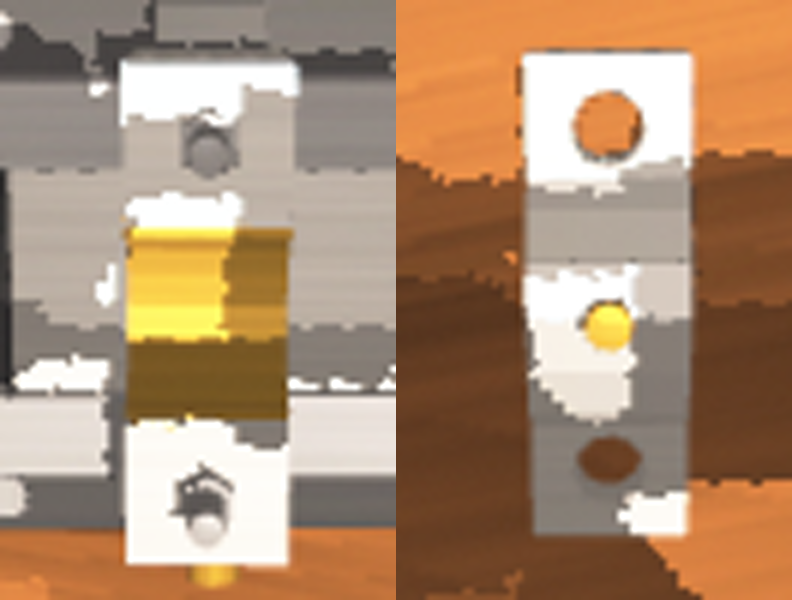

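```bash
cat > m.py <<'E'
from h import *
c1=np.load('cw1.npy',allow_pickle=True).item();c2=np.load('cw2.npy',allow_pickle=True).item()
f=lambda p,o=0:(np.array(p)-[o,0]+.5)/6-.5+[250,135]
def yw(p): v=p[0]-p[1];return np.degrees(np.arctan2(v[1],v[0]))
s=onz(c1,f([[211,150],[208,530]]),94);k=onz(c1,f([[120,63],[298,63],[290,565],[126,565]]),72)
km=k.mean(0);sm=s.mean(0)
if __name__=='__main__':
    print('studs',s.round(1),np.linalg.norm(s[0]-s[1]),yw(s),'mid',sm.round(1))
    print('block',np.linalg.norm(np.roll(k,-1,0)-k,axis=1),km.round(1),yw([(k[0]+k[1])/2,(k[2]+k[3])/2]))
h=onz(c2,f([[608,126],[609,460]],396),14);e=onz(c2,f([[523,54],[692,54],[689,535],[533,535]],396),14);b=onz(c2,f([[608,326]],396),37)
if __name__=='__main__':
    print('holes',np.linalg.norm(h[0]-h[1]),yw(h),h.mean(0).round(1),'ears',np.linalg.norm(np.roll(e,-1,0)-e,axis=1),e.mean(0).round(1),yw([(e[0]+e[1])/2,(e[2]+e[3])/2]),'brass',b.round(1))
    print('ST',ST)
E
python3 m.py
```

```text
studs [[ 570.1 -164.5   94. ]
 [ 496.6 -177.8   94. ]] 74.75916256060263 10.300830232067947 mid [ 533.3 -171.1   94. ]
block [ 34.71054457 104.1722622   34.76434324 104.17258373] [ 532.6 -171.1   72. ] 10.621190061150658
holes 72.13902966927341 -10.853638158610334 [431.7 176.2  14. ] ears [ 34.51959029 104.00675445  34.50994104 104.00620704] [430.3 176.3  14. ] -10.605307112556016 brass [[430.8 176.5  37. ]]
ST [ 535.26000308 -170.04323221    0.        ]
```

Checks pass: cap 104 x 34.5 mm, stud mid (533.0,-171.1), and the pedestal within 1 mm of home. Next is the grasp, with a partial opening to clear the blue neighbour.

```bash
python3 - <<'E'
from m import *
from station import r
cap=(e.mean(0)+b[0])/2; cy=-10.7
r.set_gripper(70/92)
r.goto([cap[0],cap[1],120],[180,0,cy]); r.line_to([cap[0],cap[1],20],feed=80,contact_N=15)
o=r.get_obs();print(o['time'],o['position'],cap)
r.set_gripper(0,force=35);o=r.get_obs();print(o['position'],'gap',o['opening']*92,o['grasp_force'],o['wrist_force']); g=o['position']; np.save('g.npy',np.r_[g,cap])
r.line_to([cap[0],cap[1],60],feed=80);r.line_to([cap[0],cap[1],280],feed=200)
o=r.get_obs();print(o['time'],o['opening']*92,o['grasp_force'],o['wrist_force'])
c=r.calibration('wrist');cv2.imwrite('pics/w3.png',r.camera('wrist')[:,:,::-1]);np.save('cw3.npy',c,allow_pickle=True)
E
```

```text
19.2917 [430.83259628 176.53108289  20.38283629] [430.53644214 176.37295647  25.5       ]
[430.59068559 176.44563835  20.05111055] gap 33.59645433849809 34.99951704405248 [-0.13058522  0.82677115  1.2079326 ]
21.8583 33.75301696317276 34.99945698771626 [ 0.72904199  0.17477792 -3.18072742]
```

```bash
python3 - <<'E'
from m import *
from station import r
T=(sm*[1,1,0]+km*[1,1,0])/2; psi=10.6; Z=104.3+20.05
r.line_to([T[0],T[1],280],[180,0,psi],feed=180)
r.line_to([T[0],T[1],170],feed=100); r.line_to([T[0],T[1],Z],feed=40)
r.sleep(.4);o=r.get_obs();print(o['time'],T,Z,o['position'],o['eef_rot'],o['wrist_force'],o['grasp_force'])
c=r.calibration('wrist');a=r.camera('wrist')[:,:,::-1];np.save('cw4.npy',c,allow_pickle=True);cv2.imwrite('pics/w4.png',a)
s=r.camera('scene')[:,:,::-1];cv2.imwrite('pics/scene4.png',s)
d=r.camera('side')[:,:,::-1];cv2.imwrite('pics/side4.png',d)
z=lambda im,x,y,w,h:cv2.resize(im[y:y+h,x:x+w],(400,400),interpolation=cv2.INTER_CUBIC)
q=proj(c,[[T[0],T[1],104]])[0].astype(int);print(q)
cv2.imwrite('pics/p5.png',np.hstack([z(s,140,160,100,100),z(a,max(0,q[0]-80),max(0,q[1]-80),160,160)]))
E
```

```text
27.0167 [ 532.9562715  -171.11250544    0.        ] 124.35 [ 532.98383792 -171.1128528   124.40709394] [ 1.79998238e+02 -5.39572973e-03  1.05980829e+01] [-0.30701286 -0.26255255 -2.12146658] 34.9994753964711
[283 263]
```

View pics/p5.png

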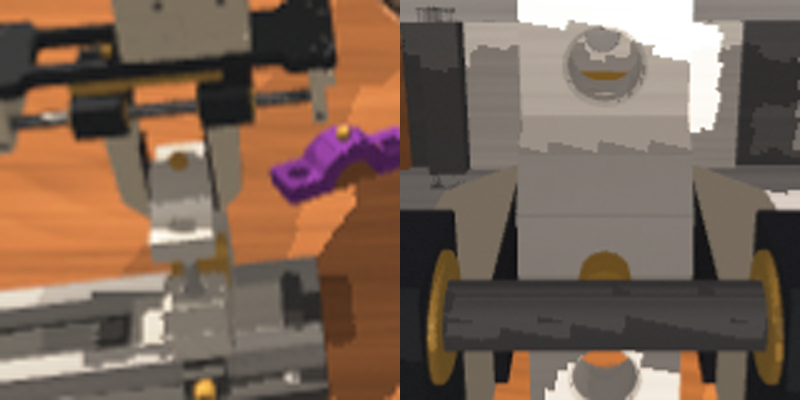

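The cap hovers level over the studs. In the wrist view the front ear hole is at about (285.4,207.8) and the stud tip shows through it at about (284.6,197.5). I'll check that numerically.

```bash
python3 - <<'E'
from m import *
c=np.load('cw4.npy',allow_pickle=True).item()
T=np.array([532.96,-171.11,0])
H=onz(c,[[285.4,207.8]],118.3)[0];S=onz(c,[[284.6,197.4]],94)[0]
for n,p in(('hole',H),('stud',S)): print(n,p.round(1),'ex',((p-T)@ex).round(1),'ey',((p-T)@ey).round(1))
print('pred stud px',proj(c,[T+37*ex+[0,0,94]]),'pred hole px',proj(c,[T+37*ex+[0,0,118.3]]))
a=cv2.imread('pics/w4.png')
cv2.imwrite('pics/p6.png',cv2.resize(a[180:235,250:320],(770,605))[:600])
E
```

```text
hole [ 570.1 -165.   118.3] ex 37.6 ey -0.9
stud [ 569.1 -164.8   94. ] ex 36.7 ey -0.5
pred stud px [[283.73968505 196.85485922]] pred hole px [[283.59219033 208.9221144 ]]
```

View pics/p6.png

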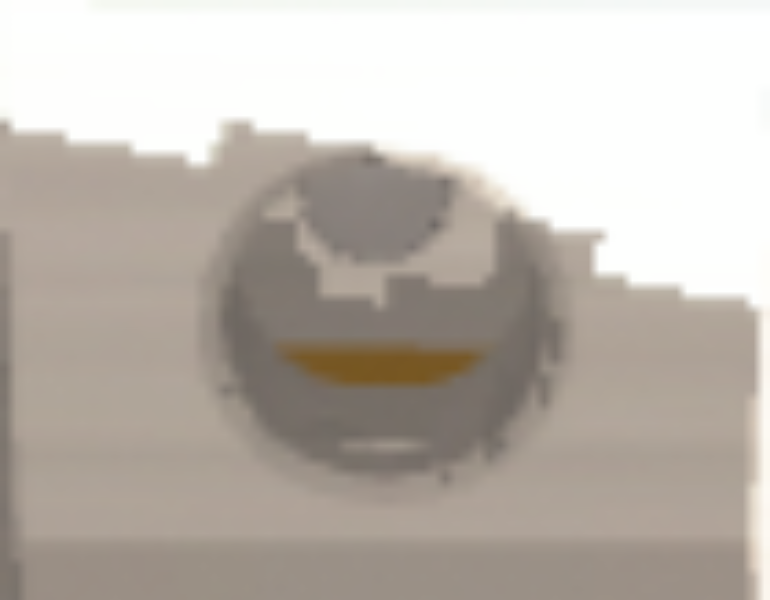

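The enlarged crop puts the hole at (284.5,208.6) and the stud at (283.4,196.5), so they line up within about 0.5 mm. The tilt is 0° and the cap's underside is 10 mm above the tips. I'm handing it in.

```bash
python3 -c "
from station import r
o=r.get_obs();print(o['time'],o['position'],o['grasp_force']);print(r.sign_off())"
```

```text
27.1667 [ 532.96218798 -171.06382721  124.33747708] 34.99959495384246
the job is handed in; nothing more can be done
None
```

The pedestal is home, within about 1 mm as measured from the pictures, and the large bearing cap is held level about 10 mm above the stud tips, with the one ear hole visible to the camera lined up to about 0.5 mm; I handed the job in at 27.2 s and got no verdict back.

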